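Sweep leftover fasteners off a battery pack cover into the parts bin

ROBOT

A 6-joint arm with a two-finger parallel gripper is mounted at the origin on the work surface. World frame = base frame: x ahead of the robot, y to its left, z up, the work surface at z = 0. Lengths are in m, angles in degrees, forces in N, time in s.
With the tool pointing down it reaches from about 0.3 to 0.775 m from the base axis. Payload 14.6 kg.
Tool frame: the origin (TCP) lies midway between the tips of the shut fingers; the grasp point (between the pads) lies 19 mm behind it; z points along the fingers, y is the line along which they close (so a half turn about z gives the same grasp; the last joint's range is limited). The gripper opens to 85 mm and grips with 20 to 120 N. Pads are 22 mm wide; open, the fingers measure 114 mm over their backs; the gripper's body (76 mm by 85 mm) begins 54 mm behind the grasp point. The pads swing forward as they close: fully open they stand 13 mm farther back than shut.
Start: joints at [-75.665, 17.183, 87.147, -0, 75.671, -3.816], TCP at [0.171, -0.523, 0.231] pointing down, gripper open.
Joint ranges: [-173.82, 173.82], [-45.26, 126.66], [13.44, 144.39], [-59.66, 239.66], [0, 175.72], [-146.38, 146.38]. Speed limits (degrees/s): [127.2, 127.2, 147.25, 180, 180, 180].

INTERFACE

Orientations are given as a 3x3 rotation matrix whose columns are the frame's x, y, z axes.
In Python, from station import bot gives the robot as it stands.
- The arm moves only by the tool servo_tool, never from a script. Its argument "increments" is a list of rows, each a list of 7 numbers: the closure, from 0 (fully open) to 1 (shut), then the shift along the tool's x, y, z in cm, then the turn, a rotation vector about the tool's x, y, z in degrees. In form: [[claw, tx, ty, tz, wx, wy, wz], ...]. A call has 1 to 10 rows; each row is the pose to reach, as a shift and turn from the pose commanded when the call began, along the tool's axes at that moment; what a row does not reach only later rows make up. A row lasts 1/10 s, in which the tool goes at most 50 mm and 8.59 degrees, less where a joint would pass 70% of its speed; a pose out of reach is approached as far as the arm can. A call with a gripper value outside its range is refused whole. The fingers move at their own pace and stop on an object; the grip force is fixed at half the most. Time passes only in rows, so rows that repeat a pose let the fingers close. It gives the time, the measured TCP pose, the force, the opening and the grip force at its end, in the units of the state.
- bot.state(): the state, without advancing time (a new reading comes with each control period).
- bot.snapshot(name): name is "side" or "top" or "wrist"; returns (picture, depth): 420x560x3 uint8, blue, green, red; 420x560 float32, m along the optical axis (not along the pixel's ray), 0 where there is no reading.
- bot.calibration(name): a dict with "K" (3x3 intrinsics, pixels), "pose" (4x4, takes a point from camera to world coordinates); the wrist camera has in their place "T_tool_cam" (4x4, takes a point from camera to tool coordinates, whose origin is the TCP and whose axes are the flange's). Camera axes: x right, y down, z forward; pixel columns grow to the right and rows downward; lengths in m; the calibration is good to about 2 mm. A picture is of the moment at which its call begins: read the wrist's pose just before it. calibration takes no time and is no camera call.
- bot.hand_in(): hands the job in; it is judged then, once.
The state is a dict: "time": time; "joint_positions": joint angles; "qvel": joint speeds; "joint_efforts": joint torques, N m; "ee_pos": TCP position; "orientation": TCP orientation; "ft_force": force on the tool from outside, world axes, zero at the start; "ft_torque": the same for the moment, N m; "gripper_width": finger opening in m; "grip_force": force on a finger pad.
Only numpy, scipy, OpenCV 4.12 (cv2) and the standard library are available. Lean on these libraries where they do the work, as an engineer would, in place of code of your own. Each camera call takes 0.05 s, during which the arm holds its last target. There are 200 camera calls.

TASK

Clear the cover of the battery pack: with the fingertips, sweep the four leftover fasteners (two flange nuts, and two bolts standing on their heads) across the cover and over its edge, so that they all drop into the blue parts bin tucked under the cover's lip on one side. Only push them, do not pick anything up, and leave the socket and the extension bar on the cover undisturbed: they are still needed there.

Things in the scene. Friction and masses are not known exactly. Their poses are not given: they have to be found in the camera images.
- pack: Battery pack fixed on the bench: finned aluminium case, flat dark steel cover 260 mm (x, away from the robot) by 360 mm (y), its top 90 mm above the bench and this origin. The cover overhangs the case by at least 15 mm all round; it has no rim, and its labels and screws are flush. Origin: centre of the underside, on the bench; z up, yaw within 9 degrees.
- valve (a point): Middle of the cover, at its top face: here stands the black breather valve, 34 mm across and 12 mm high, fixed to the cover.
- bin: Open blue parts bin, loose on the bench, 0.7 kg: 230 mm (x, along the pack's edge) by 200 mm (y), 60 mm high, walls and floor 4 mm. It stands on the pack's left (+y) or right (-y), near wall tucked 12 mm under the cover's lip, up to 30 mm off-centre along that edge, so it may not span all of it. Origin: centre of its underside.
- case: Closed grey tightening-controller case with a display on top, fixed on the bench on the side of the pack opposite the bin: 190 (x) by 156 (y) by 66 mm high. Origin: centre of its underside.
- nut_a: Leftover M12 steel flange nut lying flat on the cover: round flange 26 mm across and 3.5 mm thick below, 18 mm hexagon above, 12 mm high in all, about 25 g. Origin: centre of its underside.
- nut_b: The other leftover M12 steel flange nut lying flat on the cover: round flange 26 mm across and 3.5 mm thick below, 18 mm hexagon above, 12 mm high in all, about 25 g. Origin: centre of its underside.
- bolt_a: Leftover M10 steel flange bolt standing on its head, shank up, on the cover: 16 mm hexagon head (8 mm) below, round flange 22 mm across from 8 to 11 mm up, 10 mm shank above, 36 mm high in all, about 35 g. Origin: centre of the head's face, on the cover.
- bolt_b: The other leftover M10 steel flange bolt standing on its head, shank up, on the cover: 16 mm hexagon head (8 mm) below, round flange 22 mm across from 8 to 11 mm up, 10 mm shank above, 36 mm high in all, about 35 g. Origin: centre of the head's face, on the cover.
- socket: Dark impact socket standing upright on the cover, 29 mm across, 38 mm high, 0.12 kg; to be left alone. It stands near the pack's centre line (the line x = 0 of the pack), to one side of the valve. Origin: centre of its underside.
- extension: Bright steel extension bar lying on the cover along its own y, 75 mm long and 22 mm thick, 0.13 kg; to be left alone. It lies near the pack's centre line (x = 0 of the pack), roughly along it, on the other side of the valve. Origin: on the cover, under the middle of its length.

How it is judged (in metres and radians):
At the end, for the whole second after the job is handed in: All four fasteners lie at rest inside the bin (below its rim, within its walls), the bin stands level on the bench, the socket is upright and the socket and the extension bar are within 12 mm of where they started (x of nut_a in the frame of bin between -0.111 and 0.111 m and y of nut_a in the frame of bin between -0.096 and 0.096 m and z of nut_a in the frame of bin between -0.005 and 0.056 m and linear speed of each of nut_a, nut_b, bolt_a, bolt_b, bin below 0.05 m/s and x of nut_b in the frame of bin between -0.111 and 0.111 m and y of nut_b in the frame of bin between -0.096 and 0.096 m and z of nut_b in the frame of bin between -0.005 and 0.056 m and x of bolt_a in the frame of bin between -0.111 and 0.111 m and y of bolt_a in the frame of bin between -0.096 and 0.096 m and z of bolt_a in the frame of bin between -0.005 and 0.056 m and x of bolt_b in the frame of bin between -0.111 and 0.111 m and y of bolt_b in the frame of bin between -0.096 and 0.096 m and z of bolt_b in the frame of bin between -0.005 and 0.056 m and angle between bin's own z axis and vertical below 0.1 rad and distance of each of socket, extension from where it was at the start of the episode below 0.012 m and angle between socket's own z axis and vertical below 0.2 rad); the robot touches nothing.
It fails at once if a fastener was lifted (more than 18 mm above the cover) (height (world z) of any of nut_a, nut_b, bolt_a, bolt_b above 0.108 m).
It fails at once if the socket or the extension bar was pushed more than 12 mm, lifted or tipped over (distance of any of socket, extension from where it was at the start of the episode above 0.012 m or angle between socket's own z axis and vertical above 0.3 rad).
It also fails if it takes over 64 s, if anything falls off the work surface, if the arm or the gripper's body presses on something with over 40 N, if the wrist force passes 120 N, or if a joint passes its speed limit or range.

## Working session

There is one attempt and no reset: what is moved stays moved. The work goes in short steps, Python scripts to look and compute and a tool call to move; the robot and the scene stay as the last step left them, time stands still between calls to the robot, and variables do not carry over. Pictures are saved under pics/ and viewed, at most 10 in all, crops included, and the job is handed in when it is done.

Besides the shell and the picture viewer there is one more tool, called after "Emit:" as name([rows], argument=value, ...), one row to a line, values as JSON. servo_tool: Moves the arm, as the interface text tells. Its arguments: {"type":"object","properties":{"increments":{"type":"array"}},"required":["increments"]}

```bash
mkdir -p pics; ls; python3 - <<'E'
from station import bot
import cv2,numpy as np
s=bot.state(); print(s['time'],s['ee_pos'],s['orientation'],s['gripper_width'])
p,d=bot.snapshot('top'); cv2.imwrite('pics/top0.png',p); np.save('top0d.npy',d)
c=bot.calibration('top'); print(c)
p,d=bot.snapshot('side'); cv2.imwrite('pics/side0.png',p); np.save('side0d.npy',d)
E
```

```text
pics
0.0 [ 0.17126734 -0.52242191  0.23073905] [[ 9.50245287e-01  3.11502503e-01 -2.92156616e-04]
 [ 3.11502635e-01 -9.50244688e-01  1.06790162e-03]
 [ 5.50337537e-05 -1.10577603e-03 -9.99999387e-01]] 0.08531486407976638
{'K': array([[472.97412901,   0.        , 279.04196807],
       [  0.        , 472.97412901, 212.93319802],
       [  0.        ,   0.        ,   1.        ]]), 'pose': array([[-0.0035489 , -0.98282387,  0.1845119 ,  0.35968811],
       [-0.99979247,  0.00718869,  0.01906139, -0.00974613],
       [-0.02006039, -0.18440596, -0.98264542,  1.15410646],
       [ 0.        ,  0.        ,  0.        ,  1.        ]])}
```

View pics/top0.png

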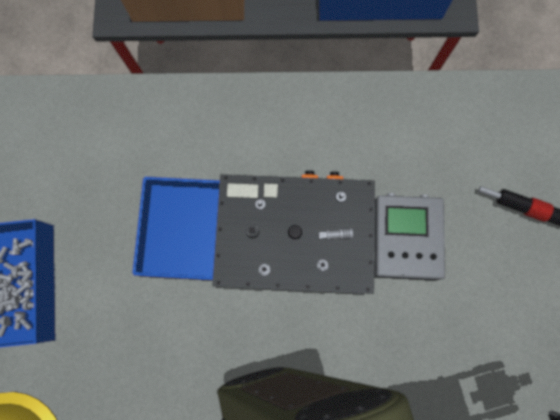

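View pics/side0.png

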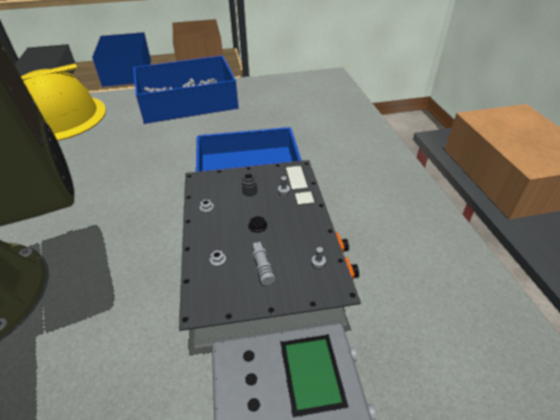

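The bin is at the left (+y). In the top view the fasteners are near (260,204), (341,197), (264,269) and (322,265). The side view shows that the far pair are bolts and the near pair are nuts. The socket is at (253,232) and the bar at (337,235).

```bash
cat > h.py <<'E'
import numpy as np,cv2
from station import bot
def ray(K,P,u,v,z):
    d=P[:3,:3]@np.linalg.solve(K,[u,v,1.]); o=P[:3,3]
    return o+d*(z-o[2])/d[2]
def blobs(mask,amin,amax):
    n,l,s,c=cv2.connectedComponentsWithStats(mask.astype(np.uint8))
    return [(c[i],s[i]) for i in range(1,n) if amin<=s[i][4]<=amax]
E
python3 - <<'E'
from h import *
p=cv2.imread('pics/top0.png'); c=bot.calibration('top'); K,P=c['K'],c['pose']
d=np.load('top0d.npy')
R=lambda u,v,z:ray(K,P,u,v,z).round(4)[:2]
hsv=cv2.cvtColor(p,cv2.COLOR_BGR2HSV)
dark=(hsv[...,2]<85); dark[:165]=0; dark[300:]=0; dark[:,:205]=0; dark[:,378:]=0
dark=cv2.morphologyEx(dark.astype(np.uint8),cv2.MORPH_CLOSE,np.ones((13,13)))
cn=max(cv2.findContours(dark,0,1)[0],key=cv2.contourArea)
w=np.array([R(*q[0],.09) for q in cn],np.float32)*1000
print('cover',cv2.minAreaRect(w), cv2.minAreaRect(cn))
print('corners',cv2.boxPoints(cv2.minAreaRect(w)))
br=(p.min(2)>95); br[:185]=0;br[285:]=0;br[:,:225]=0;br[:,372:]=0
for cc,s in blobs(br,8,400): print(cc.round(1),s,R(*cc,.098))
bl=(hsv[...,0]>100)&(hsv[...,0]<125)&(hsv[...,1]>150)
bl[:165]=0;bl[300:]=0;bl[:,:100]=0;bl[:,225:]=0
cn=max(cv2.findContours(bl.astype(np.uint8),0,1)[0],key=cv2.contourArea)
print('bin rim',[R(*q,.06) for q in cv2.boxPoints(cv2.minAreaRect(cn))])
print(bot.calibration('wrist'))
big=cv2.resize(p[165:300,205:385],None,fx=4,fy=4,interpolation=cv2.INTER_CUBIC); cv2.imwrite('pics/crop.png',big)
E
```

```text
cover ((520.9091796875, -11.928817749023438), (395.1473388671875, 277.495361328125), 88.36341857910156) ((291.0337829589844, 232.56533813476562), (122.7262191772461, 170.80099487304688), 89.24615478515625)
corners [[ 376.5754  -205.45927]
 [ 653.9576  -213.3845 ]
 [ 665.2429   181.60164]
 [ 387.86078  189.52687]]
[270.3 190.8] [263 185  16  13 200] [0.6097 0.0307]
[340.8 196.1] [335 191  12  11 100] [ 0.5961 -0.1303]
[335.8 233.6] [318 228  36  11 290] [ 0.5099 -0.1167]
[322.4 264.6] [316 259  13  13 121] [ 0.4405 -0.0852]
[264.2 269.1] [258 263  13  13 130] [0.4311 0.0443]
bin rim [array([0.423 , 0.3505]), array([0.6596, 0.3457]), array([0.6436, 0.1549]), array([0.409 , 0.1669])]
{'K': array([[300.46083997,   0.        , 281.30484953],
       [  0.        , 300.46083997, 208.03346315],
       [  0.        ,   0.        ,   1.        ]]), 'T_tool_cam': array([[ 4.67622556e-04, -9.48149973e-01, -3.17822923e-01,
         8.17133968e-02],
       [ 9.99999790e-01,  3.00765770e-04,  5.74066210e-04,
        -3.42846688e-04],
       [-4.48710606e-04, -3.17823124e-01,  9.48149914e-01,
        -1.43157400e-01],
       [ 0.00000000e+00,  0.00000000e+00,  0.00000000e+00,
         1.00000000e+00]])}
```

View pics/crop.png

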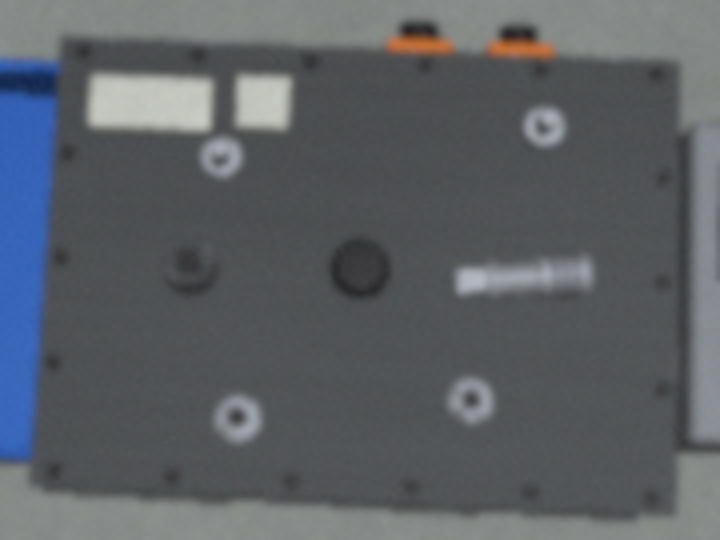

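```bash
python3 - <<'E'
from h import *
c=bot.calibration('top'); K,P=c['K'],c['pose']
f=lambda x,y,z:ray(K,P,205+(x-1.5)/4,165+(y-1.5)/4,z)[:2]*1000
TL,TR,BR,BL=[f(*q,.09) for q in[(62,38),(678,62),(675,515),(32,487)]]
C=(TL+TR+BR+BL)/4; v=(TL-TR+BL-BR); yaw=np.arctan2(-v[0],v[1]); u=TL+TR-BL-BR
print(TL,TR,BR,BL,C,np.degrees(yaw),np.degrees(np.arctan2(u[1],u[0])),'valve',f(360,267,.10))
V=f(360,267,.1)
yaw=(yaw+np.arctan2(u[1],u[0]))/2
Rm=np.array([[np.cos(yaw),-np.sin(yaw)],[np.sin(yaw),np.cos(yaw)]])
for n,x,y,z in[('boltL',221,157,.1),('boltR',545,127,.1),('nutL',238,418,.096),('nutR',471,400,.096),('socket',192,268,.12),('barL',457,281,.1),('barR',592,272,.1),('binrimTL',-245,45,.06)]:
    w=f(x,y,z); print(n,w.round(),'pack',(Rm.T@(w-V)).round(1))
for n,q in[('bin TL',(145,178)),('bin BL',(134,276)),('bin innerBR',(213,280))]:
    w=ray(K,P,*q,.06)[:2]*1000; print(n,w.round(),(Rm.T@(w-V)).round(1))
print(yaw*57.3)
E
```

```text
[652.55637097 147.95153579] [ 635.00332842 -209.07375873] [ 377.09080064 -196.97807334] [393.8766218 159.6863964] [514.63178046 -24.60347497] -2.7546364384388333 -2.6411978783409915 valve [515.14253914 -24.21779605]
boltL [579.  54.] pack [60.  81.4]
boltR [ 595. -130.] pack [  84.7 -102.2]
nutL [431.  44.] pack [-87.1  64.7]
nutR [441. -85.] pack [-71.6 -64.5]
socket [512.  69.] pack [-7.3 92.9]
barL [507. -79.] pack [ -5.7 -54.7]
barR [ 511. -154.] pack [   2.4 -130.1]
binrimTL [658. 337.] pack [125.8 367.8]
bin TL [653. 333.] [120.7 363.4]
bin BL [419. 347.] [-113.2  366.5]
bin innerBR [409. 164.] [-114.6  183. ]
-2.6981158907253255
```

```bash
cat >> h.py <<'E'
from scipy.spatial.transform import Rotation as Ro
V=np.array([515.1,-24.2]);Y=np.radians(-2.7)
Rm=np.array([[np.cos(Y),-np.sin(Y)],[np.sin(Y),np.cos(Y)]])
def T(px,py,z):  # pack mm -> world m
    return np.r_[V+Rm@[px,py],z]/1000
Rg=np.array([[-Rm[0,0]*0+Rm[0,1],Rm[0,0],0],[Rm[1,1],Rm[1,0],0],[0,0,-1]]) # tool x=pack y, tool y=pack x, z down
def go(px,py,z):
    s=bot.state(); R=s['orientation']
    t=R.T@(T(px,py,z)-s['ee_pos'])*100; w=Ro.from_matrix(R.T@Rg).as_rotvec(degrees=True)
    print('row',t.round(2),w.round(2))
def where():
    s=bot.state(); w=s['ee_pos']*1000
    print('t',s['time'],'pack',(Rm.T@(w[:2]-V)).round(1),'z',w[2].round(1),'F',s['ft_force'].round(1),s['gripper_width'],'q6',s['joint_positions'].round(0))
E
python3 -c "
from h import *
print(np.linalg.det(Rg));where();go(-87,27,200)"
```

```text
1.0
t 0.1 pack [-320.  -513.9] z 230.8 F [0.3 0.2 0.4] 0.08530911360453128 q6 [-76.  17.  87.  -0.  76.  -4.]
row [ 41.02 -42.25   3.13] [-5.000e-02 -4.000e-02 -6.915e+01]
```

Emit:
servo_tool([
  [0.86,41,-42.3,3.1,0,0,-69.2],
  [0.86,41,-42.3,3.1,0,0,-69.2],
  [0.86,41,-42.3,3.1,0,0,-69.2],
  [0.86,41,-42.3,3.1,0,0,-69.2],
  [0.86,41,-42.3,3.1,0,0,-69.2],
  [0.86,41,-42.3,3.1,0,0,-69.2],
  [0.86,41,-42.3,3.1,0,0,-69.2],
  [0.86,41,-42.3,3.1,0,0,-69.2],
  [0.86,41,-42.3,3.1,0,0,-69.2],
  [0.86,41,-42.3,3.1,0,0,-69.2],
])

```text
time: 1.1
ee_pos: [0.3902, -0.0716, 0.205]
orientation: [[0.046, 0.999, 0.0], [0.999, -0.046, -0.0], [-0.0, 0.0, -1.0]]
ft_force: [2.5, -1.0, 0.0]
gripper_width: 0.0115
grip_force: 0.0
```

```bash
python3 -c "
from h import *
where();go(-87,27,200)"
```

```text
t 1.1 pack [-122.5  -53.2] z 205.0 F [ 2.5 -1.   0. ] 0.011537700201857837 q6 [-16.  -1. 112.  -0.  69. -13.]
row [8.02 3.56 0.5 ] [0.02 0.01 0.08]
```

Emit:
servo_tool([
  [0.86,4,1.8,0.3,0,0,0],
  [0.86,8,3.5,0.5,0,0,0],
  [0.86,8,3.5,0.5,0,0,0],
  [0.86,8,3.5,0.5,0,0,0],
])

```text
time: 1.5
ee_pos: [0.4284, 0.0052, 0.1996]
orientation: [[0.044, 0.999, -0.001], [0.999, -0.044, -0.0], [-0.0, -0.001, -1.0]]
ft_force: [0.8, 0.6, -0.1]
gripper_width: 0.0121
grip_force: 0.0
```

```bash
python3 - <<'E'
from h import *
where();s=bot.state();p,d=bot.snapshot('wrist');cv2.imwrite('pics/w1.png',p);np.save('w1d.npy',d);np.savez('w1.npz',p=s['ee_pos'],R=s['orientation'])
go(-87,27,93)
E
```

```text
t 1.5 pack [-88.   25.3] z 199.6 F [ 0.8  0.6 -0.1] 0.01212037390705187 q6 [ -4.   3. 108.  -0.  69.  -2.]
row [ 0.25  0.12 10.68] [-0.04  0.01  0.08]
```

View pics/w1.png

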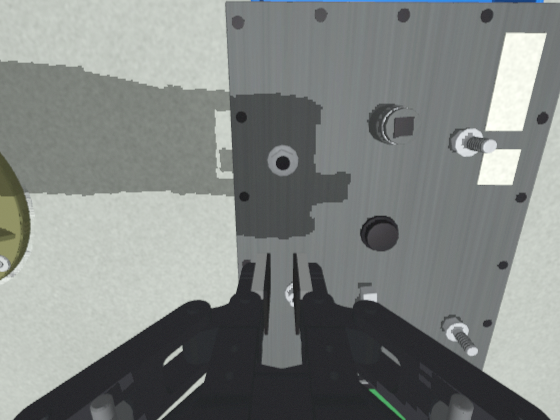

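The shut-ish fingers at (268–296, 255) line up with the left nut at (283,160). The left bolt's flange is at (465,142), the right bolt's at (455,328), and the valve at (379,233).

```bash
python3 - <<'E'
from h import *
c=bot.calibration('wrist');z=np.load('w1.npz');P=np.eye(4);P[:3,:3]=z['R'];P[:3,3]=z['p'];P=P@c['T_tool_cam']
for n,u,v,h in[('nutL',283,161,.094),('boltL',465,142,.1),('boltR',454,327,.1),('socket top',404,126,.128),('valve',379,231,.1),('cornerTL',227,3,.09),('edge col480',480,3,.09)]:
    w=ray(c['K'],P,u,v,h)[:2]*1000; print(n,w.round(1),(Rm.T@(w-V)).round(1))
E
```

```text
nutL [431.3  44.8] [-86.9  65. ]
boltL [576.2  54.6] [57.3 81.6]
boltR [ 592.3 -124.7] [ 81.9 -96.8]
socket top [515.9  71.2] [-3.7 95.3]
valve [512.6 -19.1] [-2.7  5. ]
cornerTL [395.7 160.1] [-128.   178.5]
edge col480 [578.1 152.1] [ 54.6 179.1]
```

Emit:
servo_tool([
  [0.86,0.2,0.1,4,0,0,0],
  [0.86,0.2,0.1,8,0,0,0],
  [0.86,0.2,0.1,10.3,0,0,0],
  [0.86,0.2,0.1,10.5,0,0,0],
  [0.86,0.8,0.1,10.5,0,0,0],
  [0.86,1.8,0.1,10.5,0,0,0],
  [0.86,3,0.1,10.5,0,0,0],
  [0.86,4.5,0.2,10.5,0,0,0],
  [0.86,6,0.3,10.5,0,0,0],
  [0.86,7.5,0.5,10.5,0,0,0],
])

```text
time: 2.55
ee_pos: [0.4373, 0.0808, 0.096]
orientation: [[0.046, 0.999, 0.002], [0.999, -0.046, 0.0], [0.0, 0.002, -1.0]]
ft_force: [0.2, -0.6, 0.4]
gripper_width: 0.0119
grip_force: 0.4
```

```bash
python3 - <<'E'
from h import *
where();s=bot.state();p,d=bot.snapshot('wrist');cv2.imwrite('pics/w2.png',p)
go(-77,188,95)
E
```

```text
t 2.55 pack [-82.6 101.2] z 96.0 F [ 0.2 -0.6  0.4] 0.011945023123471834 q6 [  6.  14. 112.  -0.  55.   8.]
row [8.53 0.55 0.11] [ 0.11 -0.04  0.12]
```

View pics/w2.png

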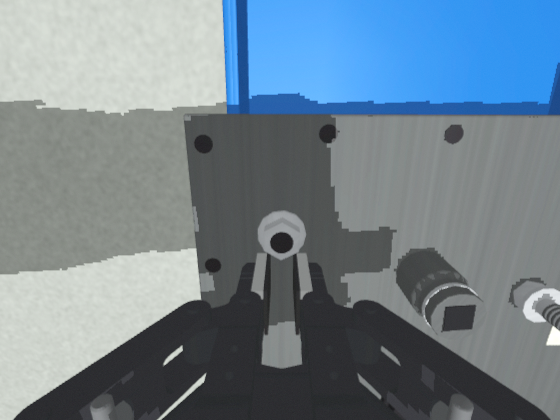

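The nut is cradled at (281,235) between the tips, with the bin's side wall to the left at about column 238. I'll keep pushing over the edge and then lift.

Emit:
servo_tool([
  [0.86,1.5,0.2,0,0,0,0],
  [0.86,3,0.4,0,0,0,0],
  [0.86,4.5,0.6,0,0,0,0],
  [0.86,6,0.6,0,0,0,0],
  [0.86,7.3,0.6,0,0,0,0],
  [0.86,8.6,0.6,0,0,0,0],
  [0.86,8.8,0.6,0,0,0,0],
  [0.86,8.8,0.6,0,0,0,0],
  [0.86,8.8,0.6,-4,0,0,0],
  [0.86,8.8,0.6,-7,0,0,0],
])

```text
time: 3.6
ee_pos: [0.447, 0.1664, 0.1663]
orientation: [[0.047, 0.999, -0.001], [0.999, -0.047, -0.0], [-0.0, -0.001, -1.0]]
ft_force: [0.1, 0.2, 0.0]
gripper_width: 0.0118
grip_force: 0.0
```

```bash
python3 - <<'E'
from h import *
where();s=bot.state();p,d=bot.snapshot('wrist');cv2.imwrite('pics/w3.png',p)
go(59,44,165)
E
```

```text
t 3.6 pack [-77.1 187.2] z 166.3 F [0.1 0.2 0. ] 0.011843887992024633 q6 [ 16.  12. 103.  -0.  65.  19.]
row [-14.39  13.42   0.65] [ 0.35 -0.11  0.03]
```

View pics/w3.png

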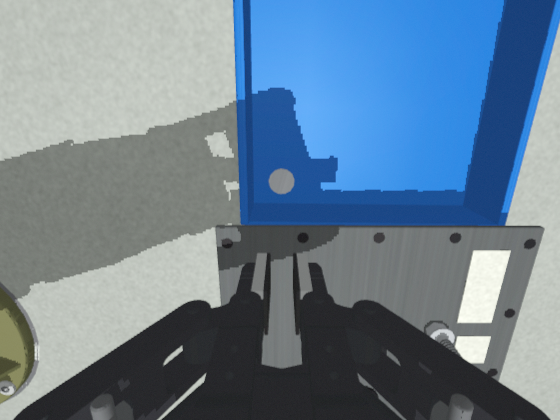

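The nut lies in the bin at (282,181). Next is the left bolt.

Emit:
servo_tool([
  [0.86,-4,3.5,0,0,0,0],
  [0.86,-7.5,7,0,0,0,0],
  [0.86,-11,10.5,0,0,0,0],
  [0.86,-14,13,0,0,0,0],
  [0.86,-14.6,13.5,0,0,0,0],
  [0.86,-14.6,13.5,2,0,0,0],
  [0.86,-14.6,13.5,5,0,0,0],
  [0.86,-14.6,13.5,7,0,0,0],
  [0.86,-14.6,13.5,7,0,0,0],
  [0.86,-14.6,13.5,7,0,0,0],
])

```text
time: 4.65
ee_pos: [0.5751, 0.0149, 0.0956]
orientation: [[0.046, 0.999, 0.0], [0.999, -0.046, 0.0], [0.0, 0.0, -1.0]]
ft_force: [-0.2, 0.8, 0.2]
gripper_width: 0.012
grip_force: 0.0
```

```bash
python3 - <<'E'
from h import *
where();go(66,130,95.5)
E
```

```text
t 4.65 pack [58.1 41.8] z 95.6 F [-0.2  0.8  0.2] 0.011974957319908627 q6 [-2. 29. 91.  0. 61.  0.]
row [8.81 0.8  0.01] [ 0.   -0.    0.05]
```

Emit:
servo_tool([
  [0.86,0.6,0,0,0,0,0],
  [0.86,1.1,0,0,0,0,0],
  [0.86,1.5,0,0,0,0,0],
  [0.86,1.9,0,0,0,0,0],
  [0.86,2.4,0,0,0,0,0],
  [0.86,3.2,0.1,0,0,0,0],
  [0.86,4,0.2,0,0,0,0],
  [0.86,5,0.3,0,0,0,0],
  [0.86,6,0.4,0,0,0,0],
  [0.86,7,0.6,0,0,0,0],
])

```text
time: 5.65
ee_pos: [0.5845, 0.0855, 0.095]
orientation: [[0.046, 0.999, -0.0], [0.999, -0.046, 0.0], [0.0, -0.0, -1.0]]
ft_force: [-0.4, -1.0, 0.8]
gripper_width: 0.012
grip_force: 0.4
```

```bash
python3 - <<'E'
from h import *
where();s=bot.state();p,d=bot.snapshot('wrist');cv2.imwrite('pics/w4.png',p)
E
```

```text
t 5.65 pack [ 64.1 112.9] z 95.0 F [-0.4 -1.   0.8] 0.011993277175552276 q6 [ 5. 30. 88.  0. 62.  7.]
```

View pics/w4.png

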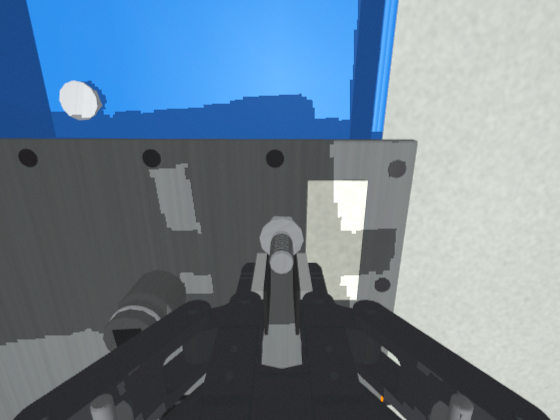

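The bolt is upright and cradled at (282,235), and the socket at (145,310) is well clear.

Emit:
servo_tool([
  [0.86,1,0,0,0,0,0],
  [0.86,2,0,0,0,0,0],
  [0.86,3,0,0,0,0,0],
  [0.86,4.2,0,0,0,0,0],
  [0.86,5.4,0,0,0,0,0],
  [0.86,6.6,0,0,0,0,0],
  [0.86,7.5,0,0,0,0,0],
  [0.86,7.6,0,0,0,0,0],
  [0.86,7.6,0,-4,0,0,0],
  [0.86,7.6,0,-7,0,0,0],
])

```text
time: 6.7
ee_pos: [0.5879, 0.1603, 0.1662]
orientation: [[0.046, 0.999, -0.0], [0.999, -0.046, -0.0], [-0.0, -0.0, -1.0]]
ft_force: [0.7, -0.3, 0.4]
gripper_width: 0.0119
grip_force: 0.0
```

```bash
python3 - <<'E'
from h import *
where();s=bot.state();p,d=bot.snapshot('wrist');cv2.imwrite('pics/w5.png',p)
go(82,-140,165)
E
```

```text
t 6.7 pack [ 64.  187.7] z 166.2 F [ 0.7 -0.3  0.4] 0.011876719840450172 q6 [12. 28. 81. -0. 71. 14.]
row [-32.82   1.6    0.64] [ 0.4  -0.1   0.05]
```

View pics/w5.png

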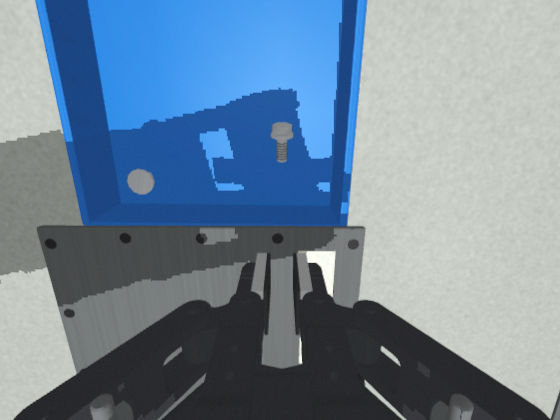

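Emit:
servo_tool([
  [0.86,-4,0.4,0,0,0,0],
  [0.86,-8.5,0.8,0,0,0,0],
  [0.86,-13,1.2,0,0,0,0],
  [0.86,-17.5,1.6,0,0,0,0],
  [0.86,-22,1.9,0,0,0,0],
  [0.86,-26.5,1.9,0,0,0,0],
  [0.86,-30.5,1.9,0,0,0,0],
  [0.86,-33,1.9,0,0,0,0],
  [0.86,-33.2,1.9,0,0,0,0],
  [0.86,-33.2,1.9,0,0,0,0],
])

```text
time: 7.75
ee_pos: [0.5913, -0.1724, 0.1647]
orientation: [[0.047, 0.999, -0.0], [0.999, -0.047, 0.0], [0.0, -0.0, -1.0]]
ft_force: [-0.2, 0.1, -0.3]
gripper_width: 0.0118
grip_force: 0.0
```

```bash
cat >> h.py <<'E'
def cloud():
    s=bot.state(); p,d=bot.snapshot('wrist'); c=bot.calibration('wrist')
    P=np.eye(4);P[:3,:3]=s['orientation'];P[:3,3]=s['ee_pos'];P=P@c['T_tool_cam']
    v,u=np.mgrid[:420,:560]; q=np.stack([u,v,np.ones_like(u)],-1)@np.linalg.inv(c['K']).T*d[...,None]
    w=(q@P[:3,:3].T+P[:3,3])*1000
    k=w.copy(); k[...,:2]=(w[...,:2]-V)@Rm
    return p,np.where(d[...,None]>0,k,np.nan)
E
python3 - <<'E'
from h import *
where();p,k=cloud();cv2.imwrite('pics/w6.png',p)
for lo,hi in[(96,104),(110,130)]:
    m=(k[...,2]>lo)&(k[...,2]<hi)&(k[...,0]>50)&(k[...,0]<115)&(k[...,1]>-125)&(k[...,1]<-70)
    print(lo,m.sum(),k[m].min(0).round(1),k[m].max(0).round(1),np.median(k[m],0).round(1))
go(83,-145,95.5)
E
```

```text
t 7.75 pack [  83.1 -144.5] z 164.7 F [-0.2  0.1 -0.3] 0.01182213788514027 q6 [-20.  29.  80.   0.  71. -17.]
96 446 [  74.4 -111.7   99.7] [ 95.2 -91.3 103.6] [ 84.2 -98.1 101.6]
110 279 [  79.6 -105.9  110. ] [ 89.7 -96.1 128.6] [ 84.7 -99.9 126.2]
row [-0.14 -0.02  6.93] [-0.01 -0.01  0.05]
```

Emit:
servo_tool([
  [0.86,0,0.2,3,0,0,0],
  [0.86,0,0.2,6,0,0,0],
  [0.86,0,0.2,6.9,0,0,0],
  [0.86,0.4,0.2,6.9,0,0,0],
  [0.86,1,0.2,6.9,0,0,0],
  [0.86,1.5,0.2,6.9,0,0,0],
  [0.86,1.9,0.2,6.9,0,0,0],
  [0.86,2.3,0.2,6.9,0,0,0],
  [0.86,2.9,0.2,6.9,0,0,0],
  [0.86,3.7,0.2,6.9,0,0,0],
])

```text
time: 8.8
ee_pos: [0.5953, -0.135, 0.0962]
orientation: [[0.047, 0.999, 0.0], [0.999, -0.047, -0.0], [-0.0, 0.0, -1.0]]
ft_force: [0.1, 0.0, 0.2]
gripper_width: 0.0118
grip_force: 0.4
```

Emit:
servo_tool([
  [0.86,1,0,0,0,0,0],
  [0.86,2,0,0,0,0,0],
  [0.86,3,0,0,0,0,0],
  [0.86,4,-0.1,0,0,0,0],
  [0.86,5,-0.1,0,0,0,0],
  [0.86,6,-0.2,0,0,0,0],
  [0.86,7,-0.2,0,0,0,0],
  [0.86,8,-0.3,0,0,0,0],
  [0.86,9,-0.3,0,0,0,0],
  [0.86,10,-0.3,0,0,0,0],
])

```text
time: 9.8
ee_pos: [0.5969, -0.0343, 0.096]
orientation: [[0.046, 0.999, 0.0], [0.999, -0.046, 0.0], [0.0, 0.0, -1.0]]
ft_force: [0.1, -1.1, 1.1]
gripper_width: 0.012
grip_force: 0.4
```

```bash
python3 - <<'E'
from h import *
where();p,k=cloud();cv2.imwrite('pics/w7.png',p)
m=(k[...,2]>96)&(k[...,2]<104)&(k[...,0]>50)&(k[...,0]<115)&(k[...,1]>10)&(k[...,1]<80)
print(m.sum(),k[m].min(0).round(1),k[m].max(0).round(1))
m=(k[...,2]>110)&(k[...,2]<130)&(k[...,0]>70)&(k[...,0]<95)&(k[...,1]>10)&(k[...,1]<80)
print(m.sum(),k[m].min(0).round(1),k[m].max(0).round(1))
go(76,188,95.5)
E
```

```text
t 9.8 pack [82.2 -6.3] z 96.0 F [ 0.1 -1.1  1.1] 0.012037761208257761 q6 [-7. 31. 86.  0. 62. -4.]
750 [71.3 10.  98.5] [ 92.8  24.6 104. ]
723 [ 76.9  10.  110.1] [ 87.3  19.4 128.1]
row [19.3  -0.58  0.06] [-0.   -0.02  0.1 ]
```

The bolt is still upright and cradled. I'll continue to the edge.

Emit:
servo_tool([
  [0.86,1.1,0,0,0,0,0],
  [0.86,2.2,-0.1,0,0,0,0],
  [0.86,3.3,-0.1,0,0,0,0],
  [0.86,4.4,-0.2,0,0,0,0],
  [0.86,5.5,-0.2,0,0,0,0],
  [0.86,6.6,-0.3,0,0,0,0],
  [0.86,7.7,-0.3,0,0,0,0],
  [0.86,8.8,-0.4,0,0,0,0],
  [0.86,9.9,-0.4,0,0,0,0],
  [0.86,11,-0.5,0,0,0,0],
])

```text
time: 10.85
ee_pos: [0.597, 0.0758, 0.096]
orientation: [[0.046, 0.999, 0.0], [0.999, -0.046, 0.0], [0.0, 0.0, -1.0]]
ft_force: [-0.1, 0.3, -0.3]
gripper_width: 0.0118
grip_force: 0.1
```

Emit:
servo_tool([
  [0.86,1.1,0,0,0,0,0],
  [0.86,2.2,0,0,0,0,0],
  [0.86,3.3,0,0,0,0,0],
  [0.86,4.5,0,0,0,0,0],
  [0.86,5.7,0,0,0,0,0],
  [0.86,6.9,0,0,0,0,0],
  [0.86,8.2,0,0,0,0,0],
  [0.86,8.3,0,0,0,0,0],
  [0.86,8.3,0,-4,0,0,0],
  [0.86,8.3,0,-7,0,0,0],
])

```text
time: 11.85
ee_pos: [0.6008, 0.1578, 0.1672]
orientation: [[0.046, 0.999, -0.0], [0.999, -0.046, -0.0], [-0.0, -0.0, -1.0]]
ft_force: [0.6, -0.4, 0.2]
gripper_width: 0.0118
grip_force: 0.0
```

```bash
python3 - <<'E'
from h import *
where();p,k=cloud();cv2.imwrite('pics/w8.png',p)
hsv=cv2.cvtColor(p,cv2.COLOR_BGR2HSV)
m=(hsv[...,1]<70)&(k[...,1]>183)&(abs(k[...,0])<108)&(k[...,2]<56)
for cc,s in blobs(m,30,5000): i,j=cc.round().astype(int); print(cc.round(),s[4],k[j,i].round())
m=(hsv[...,1]<120)&(k[...,0]>40)&(k[...,1]>100)&(k[...,1]<180)&(k[...,2]>94)&(k[...,2]<130)
print('on cover',m.sum())
go(-72,-108,165)
E
```

```text
t 11.85 pack [ 77.  185.9] z 167.2 F [ 0.6 -0.4  0.2] 0.011817613658737907 q6 [11. 29. 79. -0. 72. 14.]
[268. 136.] 536 [ 64. 243.  26.]
[294. 138.] 503 [ 89. 240.  21.]
[128. 179.] 524 [-77. 199.  16.]
on cover 0
row [-29.41 -15.1    0.64] [ 0.4  -0.1   0.06]
```

All three swept fasteners are in the bin. Last is the right nut.

Emit:
servo_tool([
  [0.86,-3.5,-2,0,0,0,0],
  [0.86,-7.5,-4,0,0,0,0],
  [0.86,-11.5,-6,0,0,0,0],
  [0.86,-15.5,-8,0,0,0,0],
  [0.86,-19.5,-10,0,0,0,0],
  [0.86,-23.5,-12,0,0,0,0],
  [0.86,-27,-14,0,0,0,0],
  [0.86,-29,-15,0,0,0,0],
  [0.86,-29.2,-15,0,0,0,0],
  [0.86,-29.2,-15,0,0,0,0],
])

```text
time: 12.9
ee_pos: [0.4375, -0.1272, 0.1661]
orientation: [[0.048, 0.999, 0.0], [0.999, -0.048, -0.0], [-0.0, 0.0, -1.0]]
ft_force: [0.2, -0.3, -0.3]
gripper_width: 0.012
grip_force: 0.0
```

```bash
python3 - <<'E'
from h import *
where();p,k=cloud();cv2.imwrite('pics/w9.png',p)
m=(k[...,2]>96)&(k[...,2]<106)&(k[...,0]>-110)&(k[...,0]<-35)&(k[...,1]>-90)&(k[...,1]<-30)
print(m.sum(),k[m].min(0).round(1),k[m].max(0).round(1),np.median(k[m],0).round(1))
go(-72,-106,95.5)
E
```

```text
t 12.9 pack [ -72.6 -106.6] z 166.1 F [ 0.2 -0.3 -0.3] 0.012023173783849062 q6 [-21.   9. 106.   0.  65. -18.]
596 [-81.3 -74.   96.2] [-62.4 -54.  104.9] [-71.5 -63.3 102.7]
row [0.   0.04 7.05] [ 0.02 -0.    0.03]
```

Emit:
servo_tool([
  [0.86,0,0.1,3,0,0,0],
  [0.86,0,0.1,6,0,0,0],
  [0.86,0,0.1,7.1,0,0,0],
  [0.86,0.4,0.1,7.1,0,0,0],
  [0.86,1,0.1,7.1,0,0,0],
  [0.86,1.7,0.1,7.1,0,0,0],
  [0.86,2.4,0.1,7.1,0,0,0],
  [0.86,3.2,0.1,7.1,0,0,0],
  [0.86,4.2,0.1,7.1,0,0,0],
  [0.86,5.4,0.1,7.1,0,0,0],
])

```text
time: 13.95
ee_pos: [0.4411, -0.0722, 0.0952]
orientation: [[0.046, 0.999, 0.0], [0.999, -0.046, -0.0], [-0.0, 0.0, -1.0]]
ft_force: [0.0, -0.9, 1.3]
gripper_width: 0.0117
grip_force: 0.5
```

Emit:
servo_tool([
  [0.86,1.2,0,0,0,0,0],
  [0.86,2.4,0,0,0,0,0],
  [0.86,3.6,0,0,0,0,0],
  [0.86,4.8,0,0,0,0,0],
  [0.86,6,0,0,0,0,0],
  [0.86,7.2,0,0,0,0,0],
  [0.86,8.4,0,0,0,0,0],
  [0.86,9.6,0,0,0,0,0],
  [0.86,10.8,0,0,0,0,0],
  [0.86,12,0,0,0,0,0],
])

```text
time: 14.95
ee_pos: [0.4465, 0.0479, 0.095]
orientation: [[0.046, 0.999, -0.0], [0.999, -0.046, -0.0], [-0.0, -0.0, -1.0]]
ft_force: [-0.3, -1.1, 1.3]
gripper_width: 0.0117
grip_force: 0.6
```

```bash
python3 - <<'E'
from h import *
where();p,k=cloud();cv2.imwrite('pics/w10.png',p)
m=(k[...,2]>96)&(k[...,2]<106)&(k[...,0]>-110)&(k[...,0]<-35)&(k[...,1]>75)&(k[...,1]<130)
print(m.sum(),k[m].min(0).round(1),k[m].max(0).round(1),np.median(k[m],0).round(1))
go(-68,188,95.5)
E
```

```text
t 14.95 pack [-71.9  68.8] z 95.0 F [-0.3 -1.1  1.3] 0.01170937779239225 q6 [  1.  14. 111.  -0.  55.   4.]
1407 [-91.   75.1  96. ] [-52.8  97.3 106. ] [-71.7  86.9 102.6]
row [11.81  0.41 -0.05] [ 0.   -0.02  0.08]
```

Emit:
servo_tool([
  [0.86,1.2,0,0,0,0,0],
  [0.86,2.4,0,0,0,0,0],
  [0.86,3.6,0,0,0,0,0],
  [0.86,4.8,0.1,0,0,0,0],
  [0.86,6,0.3,0,0,0,0],
  [0.86,7.2,0.5,0,0,0,0],
  [0.86,8.4,0.7,0,0,0,0],
  [0.86,9.6,0.9,0,0,0,0],
  [0.86,10.8,1,0,0,0,0],
  [0.86,11.9,1,0,0,0,0],
])

```text
time: 16.0
ee_pos: [0.4621, 0.1663, 0.095]
orientation: [[0.046, 0.999, 0.0], [0.999, -0.046, 0.0], [0.0, 0.0, -1.0]]
ft_force: [-0.1, 0.4, -0.3]
gripper_width: 0.0119
grip_force: 0.0
```

Emit:
servo_tool([
  [0.86,0,0,0,0,0,0],
  [0.86,0,0,-4,0,0,0],
  [0.86,0,0,-8,0,0,0],
  [0.86,-2,0,-11,0,0,0],
  [0.86,-4,0,-11,0,0,0],
  [0.86,-4,0,-11,0,0,0],
])

```text
time: 16.6
ee_pos: [0.4602, 0.1237, 0.2058]
orientation: [[0.048, 0.999, 0.001], [0.999, -0.048, -0.0], [0.0, 0.001, -1.0]]
ft_force: [-0.3, 0.1, -0.7]
gripper_width: 0.0117
grip_force: 0.0
```

```bash
python3 - <<'E'
from h import *
where();p,k=cloud();cv2.imwrite('pics/w11.png',p)
p,d=bot.snapshot('side');cv2.imwrite('pics/side1.png',p)
E
```

```text
t 16.6 pack [-61.8 145.2] z 205.8 F [-0.3  0.1 -0.7] 0.011678295895107386 q6 [ 11.   9. 101.  -0.  70.  13.]
```

View pics/w11.png

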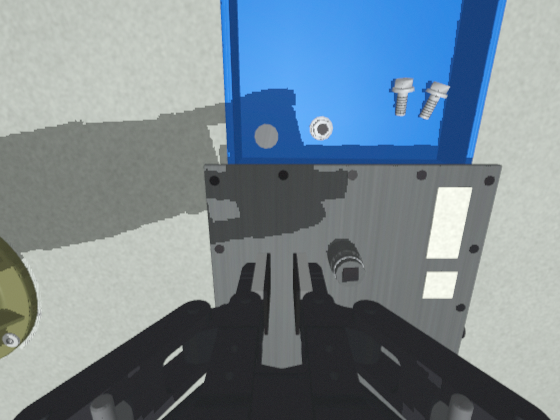

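View pics/side1.png

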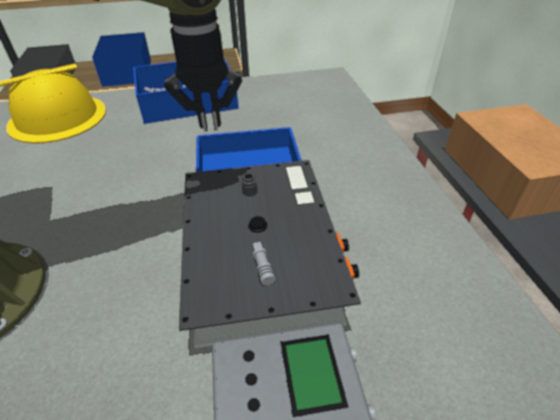

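The bin holds both nuts, at (266,136) and (321,128), and both bolts, at (402,95) and (434,98). The cover is clear, and the socket (249,185) and bar (263,265) haven't moved. I'm handing in.

```bash
python3 -c "
from station import bot
print(bot.hand_in())"
```

```text
the job is handed in; nothing more can be done
None
```

All four fasteners were swept into the bin in about 17 s, the final pictures show the socket and extension bar unmoved, and the job is handed in; no verdict came back.

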